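# Reassemble a dental articulator: dies into the tray, upper arm held on its hinge

## Task

Put the little bench articulator back together: first stand the two loose tooth dies upright in the two empty cells of its blue die tray, the molar in the cell nearer the hinge and the premolar in the cell in front of it. Then pick up the upper arm by its spine and, with the arm reaching forward over the tray, lower its hinge barrel gently between the two hinge cheeks of the lower frame until the pin holes line up. Finish holding the arm level there without letting go, clear of the dies, so that I can push in the hinge pin; leave the pin, the two plaster arch models and the wax tin where they are.

Things in the scene. Friction and masses are not known exactly. Their poses are not given: they have to be found in the camera images.
- lower_frame: articulator's lower frame, bright metal, fixed to the mat, 172 mm long (x +-86), 106 wide. Origin on the mat under the middle; +x to the hinge end, z up. Base top z 14; blue die tray along x, 29 mm wide, rim z 28; in front of its cells (x -55 to -30) a fixed plaster segment 18 mm wide with teeth to z 54. Posts at x 66 (y to +-44, brass screws to +-57 at z 40) carry hinge cheeks 30 mm long, z 65 to 95
- hinge_axis (a point): point midway between the two hinge cheeks (60 mm free width between them) on the line of their 8 mm pin holes, at x 66, y 0, z 80 mm in the lower frame; axes as the lower frame, hinge line along y. Below it a fixed 90 degree vee seat, open upward, 26 mm wide at its mouth, stops and centres the 24 mm barrel exactly on this line
- molar_cell (a point): centre of the floor of the tray cell nearer the hinge, for the molar die (x 15, y 0, z 16 mm in the lower frame): 23 x 23 mm inside, 12 mm deep, sides along the frame's x and y; axes as the lower frame
- premolar_cell (a point): centre of the floor of the cell in front of it, for the premolar die (x -15, y 0, z 16 mm in the lower frame): same size; a 7 mm divider stands between the two cells
- molar_die: loose molar die, standing upright on the mat: a square yellow plaster root 18 x 18 mm and 28 mm tall, tapering over its lowest 10 mm to a 12 x 12 mm foot, and on it a broad white crown with four cusps, 42 mm tall over all. Origin: centre of its underside; x and y square to the root's faces, z up. Grip the root by two opposite faces
- premolar_die: loose premolar die, standing upright on the mat: the same 18 x 18 x 28 mm root (tapered foot) with one slim round white crown 10 mm across, 42 mm tall over all. Origin: centre of its underside; x and y square to the root's faces, z up
- upper_arm: loose upper arm, lying right way up on the mat: bright metal, 160 mm from end to end (x -82 to 78), about 0.25 kg. Origin under its middle at its underside (z 0); +x to its hinge barrel. Underneath a round dark mounting plate of 50 mm (z 0 to 12, centred at x -12); arm plate up to 48 mm wide, z 12 to 19; sleeve with brass screw at the front end. It balances near x 10
- spine (a point): middle of the upright spine on the upper arm, the part to hold (x 0, y 0, z 32 mm in the arm): a rib 14 mm thick in y and 96 mm long in x, rising from the arm plate at z 19 mm to z 45 mm; axes as the arm
- barrel_axis (a point): centre of the hinge barrel on the line of its pin hole (x 66, y 0, z 12 mm in the arm): the barrel is 24 mm across and 56 mm long along y, its ends coned over the last 4 mm, with an 8 mm hole; axes as the arm
- hinge_pin: steel hinge pin, 6 mm thick, 101 mm long with a 12 mm brass head, lying on the mat in front of the articulator; to be left there. Origin: under its middle, x along the pin
- plaster_model_1: yellow plaster arch model, 55 x 58 x 24 mm, a bystander; origin under its middle
- plaster_model_2: pink plaster arch model, 55 x 58 x 24 mm, a bystander; origin under its middle
- wax_tin: round white tin, 65 mm across and 20 mm tall, a bystander; origin under its middle
Not all that is in view belongs to the job. Leave any red look-alike of the molar_die alone.

How it is judged:
On the way, in this order (a step that is already met when the one before it is completed fails the run):
1. both dies stand released and upright on the floors of their own cells, before the upper arm is lifted (x of molar_die in the frame of molar_cell between -0.0045 and 0.0045 m and y of molar_die in the frame of molar_cell between -0.0045 and 0.0045 m and z of molar_die in the frame of molar_cell between -0.003 and 0.003 m and angle between each of molar_die, premolar_die's own z axis and vertical below 0.15 rad and x of premolar_die in the frame of premolar_cell between -0.0045 and 0.0045 m and y of premolar_die in the frame of premolar_cell between -0.0045 and 0.0045 m and z of premolar_die in the frame of premolar_cell between -0.003 and 0.003 m and contact force between the fingers and molar_die below 0.1 N and contact force between the fingers and premolar_die below 0.1 N and linear speed of each of molar_die, premolar_die below 0.02 m/s and height (world z) of upper_arm below 0.02 m), for 0.2 s.
2. the upper arm is in the fingers, lifted clear of the mat (height (world z) of upper_arm above 0.035 m and contact force between the fingers and upper_arm above 1 N), for 0.2 s.
At the end, for the whole second after the job is handed in: upper arm at rest in the fingers (over 2 N), level to 0.1 rad, over the tray, off the dies, under 25 N on the frame; barrel on the hinge line to 2 mm in x and z, 4 mm in y, 0.05 rad; both dies upright (0.15 rad), untouched, in their own cells within 4.5 mm, 3 mm in height (x of barrel_axis in the frame of hinge_axis between -0.002 and 0.002 m and z of barrel_axis in the frame of hinge_axis between -0.002 and 0.002 m and y of barrel_axis in the frame of hinge_axis between -0.004 and 0.004 m and angle between the y axis of barrel_axis and the y axis of hinge_axis, either way round below 0.05 rad and x of spine in the frame of hinge_axis below -0.04 m and angle between upper_arm's own z axis and vertical below 0.1 rad and contact force between the fingers and upper_arm above 2 N and contact force between upper_arm and lower_frame below 25 N and linear speed of upper_arm below 0.02 m/s and x of molar_die in the frame of molar_cell between -0.0045 and 0.0045 m and y of molar_die in the frame of molar_cell between -0.0045 and 0.0045 m and z of molar_die in the frame of molar_cell between -0.003 and 0.003 m and angle between each of molar_die, premolar_die's own z axis and vertical below 0.15 rad and x of premolar_die in the frame of premolar_cell between -0.0045 and 0.0045 m and y of premolar_die in the frame of premolar_cell between -0.0045 and 0.0045 m and z of premolar_die in the frame of premolar_cell between -0.003 and 0.003 m and contact force between each of the fingers, upper_arm and molar_die below 0.1 N and contact force between each of the fingers, upper_arm and premolar_die below 0.1 N); the arm keeps its last pose, push and grip.
It fails at once if the hinge pin, an arch model or the wax tin is moved more than 20 mm (distance of any of hinge_pin, plaster_model_1, plaster_model_2, wax_tin from where it was at the start of the episode above 0.02 m).
It fails at once if the upper arm is forced against the lower frame with more than 45 N (contact force between upper_arm and lower_frame above 45 N).
It also fails if it takes over 72 s, if anything falls off the work surface, if the arm or the gripper's body presses on something with over 40 N, if the wrist force passes 120 N, or if a joint passes its speed limit or range.

## Robot

A 7-joint arm with a two-finger parallel gripper is mounted at the origin on a cart in front of the work surface, level with it; the furniture and walls round the work are solid. World frame = base frame: x ahead of the robot, y to its left, z up, the work surface at z = 0. Lengths are in m, angles in rad, forces in N, time in s.
With the tool pointing down it reaches from about 0.425 to 1.025 m from the base axis. Payload 3.6 kg.
Tool frame: the origin (TCP) lies midway between the tips of the shut fingers; the grasp point (between the pads) lies 19 mm behind it (manip.tcp_to_grasp is the distance from the TCP to the grasp point, in m); z points along the fingers, y is the line along which they close (so a half turn about z gives the same grasp; the last joint's range is limited). The gripper opens to 85 mm and grips with 20 to 120 N. Pads are 22 mm wide; open, the fingers measure 114 mm over their backs; the gripper's body (76 mm by 85 mm) begins 54 mm behind the grasp point. The pads swing forward as they close: fully open they stand 13 mm farther back than shut.
Start: joints at [1.06, 0.591, 0.048, 1.609, -0.033, 0.943, -0.034], TCP at [0.294, -0.663, 0.231] pointing down, gripper open.
Joint ranges: [-2.69, 2.69], [-0.47, 2.24], [-1.27, 1.36], [0.19, 2.51], [-1.53, 4.68], [0.08, 2.07], [-3.09, 3.09]. Speed limits (rad/s): [2.57, 2.57, 3.14, 3.14, 3.14, 3.14, 3.14].

## Interface

Orientations are given as a unit quaternion [w, x, y, z].
In Python, from cell import manip gives the robot as it stands. The module is installed in compiled form; this text tells all that it offers.
- The arm moves only by the tool carry_out, never from a script. Its argument "motion" is text: rows parted by semicolons, each of 5 numbers parted by spaces: the shift along the tool's x, y, z in cm, then the turn about the tool's z in rad, then the opening, from 0 (shut) to 1 (fully open). A call has 1 to 20 rows; each row is the pose to reach, as a shift and turn from the pose commanded when the call began, along the tool's axes at that moment; what a row does not reach only later rows make up. A row lasts 1/8 s, in which the tool goes at most 62.5 mm and 10.7 degrees, less where a joint would pass 70% of its speed; a pose out of reach is approached as far as the arm can. A call with a gripper value outside its range is refused whole. The fingers move at their own pace and stop on an object; "force" is the grip in N (left out, the last holds). Time passes only in rows, so rows that repeat a pose let the fingers close. It gives the time, the measured TCP pose, the force, the opening and the grip force at its end, in the units of the state.
- manip.sense(): the state, without advancing time (a new reading comes with each control period).
- manip.read_camera(name): name is "side" or "top"; returns (picture, depth): 400x640x3 uint8, red, green, blue; 400x640 float32, m along the optical axis (not along the pixel's ray), 0 where there is no reading.
- manip.camera_model(name): a dict with "vertical_fov" (degrees; the focal length in pixels is half the picture's height over the tangent of half this angle, whatever the lens; pixels are square), "cx", "cy" (the principal point, pixels), "k1" (the pictures are not rectified: a ray, as slopes to the right and down, at radius r is drawn at 1 + k1 r^2 times it, then the intrinsics apply), "R" (3x3) and "t" (3): a world point X has camera coordinates R X + t. Camera axes: x right, y down, z forward; pixel columns grow to the right and rows downward; lengths in m; the calibration is good to about 2 mm. A picture is of the moment at which its call begins. camera_model takes no time and is no camera call.
- manip.job_done(): hands the job in; it is judged then, once.
The state is a dict: "time": time; "joint_pos": joint angles; "qd": joint speeds; "tau": joint torques, N m; "tool_pos": TCP position; "ee_rot": TCP orientation; "force": force on the tool from outside, world axes, zero at the start; "moment": the same for the moment, N m; "opening": opening from 0.0 (shut) to 1.0 (fully open); "finger_force": force on a finger pad.
Only numpy, scipy, OpenCV 4.12 (cv2) and the standard library are available. Lean on these libraries where they do the work, as an engineer would, in place of code of your own. Each camera call takes 0.05 s, during which the arm holds its last target. There are 200 camera calls.

## Working session

There is one attempt and no reset: what is moved stays moved. The work goes in short steps, Python scripts to look and compute and a tool call to move; the robot and the scene stay as the last step left them, time stands still between calls to the robot, and variables do not carry over. Pictures are saved under pics/ and viewed, at most 10 in all, crops included, and the job is handed in when it is done.

Besides the shell and the picture viewer there is one more tool, called after ">>>" as name(argument=value, ...), one argument or row to a line, values as JSON. carry_out: Moves the arm, as the interface text tells. Its arguments: {"type":"object","properties":{"motion":{"type":"string"},"force":{"type":"number"}},"required":["motion"]}

```bash
mkdir -p pics; cat > h.py <<'E'
import numpy as np, cv2
from cell import manip
def grab(n):
    rgb,d=manip.read_camera(n); np.savez(f'{n}.npz',rgb=rgb,d=d); return rgb,d
def load(n):
    z=np.load(f'{n}.npz'); return z['rgb'],z['d']
def K(n):
    m=manip.camera_model(n); f=200/np.tan(np.radians(m['vertical_fov'])/2); return m,f
def rays(n,uv):
    m,f=K(n); uv=np.atleast_2d(uv).astype(float)
    p=(uv-[m['cx'],m['cy']])/f; q=p.copy()
    for _ in range(20): q=p/(1+m['k1']*(q**2).sum(1,keepdims=True))
    return np.c_[q,np.ones(len(q))]
def toworld(n,c):
    m,_=K(n); return (c-np.array(m['t']))@np.array(m['R'])
def onplane(n,uv,z):
    m,_=K(n); R=np.array(m['R']); o=-R.T@np.array(m['t']); d=rays(n,uv)@R
    return o+d*((z-o[2])/d[:,2])[:,None]
def cloud(n,d):
    v,u=np.mgrid[0:400,0:640]; r=rays(n,np.c_[u.ravel(),v.ravel()])
    return toworld(n,r*d.reshape(-1,1)).reshape(400,640,3)
def proj(n,X):
    m,f=K(n); c=np.atleast_2d(X)@np.array(m['R']).T+np.array(m['t']); q=c[:,:2]/c[:,2:]
    q=q*(1+m['k1']*(q**2).sum(1,keepdims=True)); return q*f+[m['cx'],m['cy']]
def save(name,rgb): cv2.imwrite(f'pics/{name}.png',cv2.cvtColor(rgb,cv2.COLOR_RGB2BGR))
E
python3 - <<'E'
from h import *
for n in('top','side'):
    rgb,d=grab(n); save(n+'0',rgb); m,f=K(n); print(n,f,m['k1'],-np.array(m['R']).T@m['t'],(d==0).mean())
s=manip.sense(); print(s['tool_pos'],s['ee_rot'],s['time'],s['opening'],manip.tcp_to_grasp)
E
```

```text
top 396.2915395659851 -0.004864733449035118 [ 0.44069302 -0.0732812   1.08857388] 0.00387890625
side 387.59507591489466 -0.06739257572759279 [0.34319395 0.71081058 0.69198488] 0.00773828125
[ 0.29316131 -0.6622363   0.23021162] [-1.01539668e-03  9.78363565e-01  2.06890365e-01 -2.84375362e-04] 0.1 1.002261382659583 0.0187
```

View pics/top0.png

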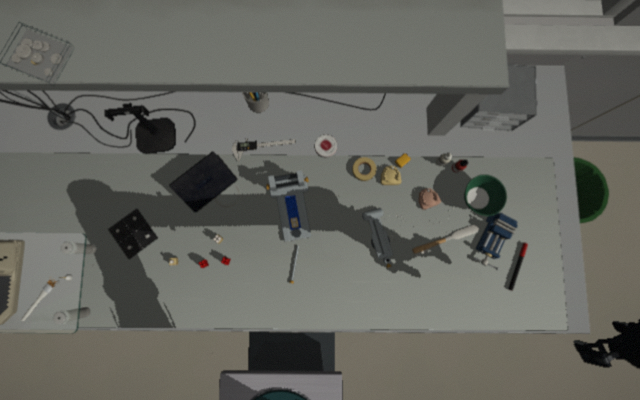

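View pics/side0.png

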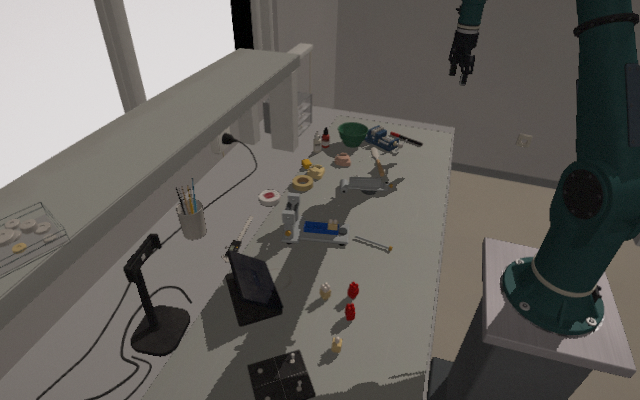

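The top view shows the lower frame at about (290,205) with its hinge at (288,182). The upper arm is at (378,237), with its barrel probably at the upper end (373,212). The pin is at (293,262). Die candidates are (217,238) and (173,260), both white/yellow; the red ones at (203,264) and (226,261) are decoys. Other white or yellow items are the bottles and models at about (400,165). A close crop will confirm the choice.

```bash
python3 - <<'E'
from h import *
rt,dt=load('top'); rs,ds=load('side')
up=lambda im,s:cv2.resize(im,None,fx=s,fy=s,interpolation=cv2.INTER_CUBIC)
a=up(rt[160:280,150:420],2.9)
b=up(rs[210:360,270:410],2.6); c=up(rs[160:255,270:410],2.6)
g=np.zeros((a.shape[0]+max(b.shape[0],0),800,3),np.uint8)
im=np.zeros((600,800,3),np.uint8)
a=up(rt[160:275,150:410],3)[:345]; im[:345,:780]=a
b=up(rs[275:360,310:370],3); im[345:600,:180]=b
c=up(rs[170:255,270:410],3); im[345:600,200:620]=c
im=np.clip(im.astype(float)*1.5,0,255).astype(np.uint8)
save('crop1',im)
Ct=cloud('top',dt); Cs=cloud('side',ds)
for uv in[(217,238),(173,260),(203,264),(226,261),(378,237),(373,212),(293,210),(300,60),(300,88),(120,300)]: print(uv,Ct[uv[1],uv[0]].round(3))
hsv=cv2.cvtColor(rt,cv2.COLOR_RGB2HSV)
print('heights')
# pieces above mat in cloud
for name,(x0,y0,x1,y1) in dict(d1=(208,228,228,248),d2=(163,250,183,270),frame=(260,165,315,245),arm=(358,200,402,270)).items():
    P=Ct[y0:y1,x0:x1].reshape(-1,3); P=P[(P[:,2]>.008)]
    print(name,len(P),P.min(0).round(3),P.max(0).round(3),np.median(P,0).round(3))
E
```

```text
(217, 238) [0.498 0.174 0.035]
(173, 260) [0.44  0.288 0.032]
(203, 264) [0.43  0.205 0.044]
(226, 261) [0.438 0.147 0.039]
(378, 237) [ 0.504 -0.253  0.033]
(373, 212) [ 0.572 -0.242  0.025]
(293, 210) [ 0.577 -0.025  0.014]
(300, 60) [ 0.849 -0.049  0.326]
(300, 88) [ 0.796 -0.049  0.308]
(120, 300) [ 0.333  0.435 -0.003]
heights
d1 61 [0.486 0.163 0.01 ] [0.51  0.183 0.047] [0.498 0.172 0.038]
d2 64 [ 0.429 -0.073  0.012] [0.445 0.301 1.089] [0.437 0.287 0.03 ]
frame 2077 [ 0.441 -0.073  0.008] [0.676 0.047 1.089] [ 0.598 -0.022  0.017]
arm 850 [ 0.428 -0.293  0.008] [ 0.587 -0.073  1.089] [ 0.507 -0.255  0.022]
```

View pics/crop1.png

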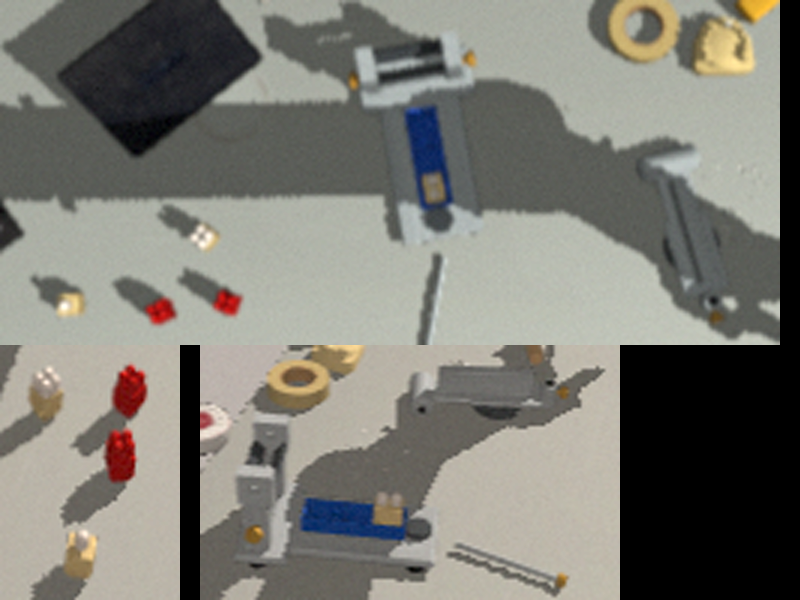

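The crop shows the molar with its four cusps at top (217,238) and the premolar with its single slim crown at (173,260). The red pair at (203,264) and (226,261) are decoys. The frame's blue tray runs from (288,197) to (302,228), with the fixed segment at its near end. The barrel of the upper arm is at its upper end, near (373,213). Next come the poses.

```bash
cat >> h.py <<'E'
def yawof(q):
    w,x,y,z=q; return np.arctan2(2*(x*y+w*z),1-2*(y*y+z*z))
def go(xyz,psi):
    "row numbers (cm, rad) to bring TCP to xyz with tool-x yaw psi (mod pi)"
    from scipy.spatial.transform import Rotation as Ro
    s=manip.sense(); q=s['ee_rot']; R=Ro.from_quat([q[1],q[2],q[3],q[0]]).as_matrix()
    t=-(psi-yawof(q)); t=(t+np.pi/2)%np.pi-np.pi/2
    return (R.T@(np.array(xyz)-s['tool_pos'])*100).round(2), round(t,3), s['joint_pos'][6].round(2)
E
python3 - <<'E'
from h import *
def rect(P):
    (c,s,a)=cv2.minAreaRect((P[:,:2]*1000).astype(np.float32)); return np.round(c,1),np.round(s,1),round(a,1)
C={};H={};RGB={}
for n in('top','side'):
    r,d=load(n); C[n]=cloud(n,d); RGB[n]=r; H[n]=cv2.cvtColor(r,cv2.COLOR_RGB2HSV)
for nm,c in dict(mol=(.496,.173),pre=(.438,.287)).items():
    for n in C:
        P=C[n]; m=(np.hypot(P[...,0]-c[0],P[...,1]-c[1])<.025)&(P[...,2]>.008)&(P[...,2]<.06)
        Q=P[m]; print(nm,n,len(Q),rect(Q),Q[:,2].max().round(3), 'lowz',Q[Q[:,2]<.027][:,:2].mean(0).round(4))
    Q=np.vstack([C[n][(np.hypot(C[n][...,0]-c[0],C[n][...,1]-c[1])<.025)&(C[n][...,2]>.012)&(C[n][...,2]<.06)] for n in C]); print('both',rect(Q))
for n in C:
    P=C[n];h=H[n]
    blue=(h[...,0]>105)&(h[...,0]<130)&(h[...,1]>120)&(h[...,2]>40)&(abs(P[...,0]-.58)<.1)&(abs(P[...,1]+.02)<.08)
    print('blue',n,blue.sum(),rect(P[blue]),np.percentile(P[blue][:,2],[5,50,95]).round(3))
    br=(h[...,0]>10)&(h[...,0]<25)&(h[...,1]>110)
    k,l,st,ce=cv2.connectedComponentsWithStats(br.astype(np.uint8))
    for i in range(1,k):
        q=P[l==i]; q=np.median(q,0)
        if st[i,4]>=4 and .35<q[0]<.72 and -.35<q[1]<.35: print(' brass',n,ce[i].round(1),st[i,4],q.round(4))
    # cheeks top
    m=(P[...,2]>.085)&(P[...,2]<.105)&(abs(P[...,0]-.64)<.06)&(abs(P[...,1]+.01)<.07); print('cheeks',n,m.sum(),rect(P[m]))
    # arm spine
    m=(P[...,2]>.036)&(P[...,2]<.055)&(abs(P[...,0]-.5)<.1)&(abs(P[...,1]+.25)<.08); print('spine',n,m.sum(),rect(P[m]),np.median(P[m],0).round(4))
    m=(P[...,2]>.006)&(P[...,2]<.06)&(abs(P[...,0]-.5)<.11)&(abs(P[...,1]+.25)<.07); print('arm',n,m.sum(),rect(P[m]))
E
```

```text
mol top 61 (array([498.1, 173.8]), array([17.4, 17.6]), 49.7) 0.047 lowz [0.4965 0.1687]
mol side 144 (array([496.1, 174.8]), array([19.4, 20.2]), 54.1) 0.043 lowz [0.4942 0.1797]
both (array([496.4, 174.6]), array([19.4, 20.9]), 54.3)
pre top 59 (array([437.1, 291.1]), array([15.7, 19.2]), 0.9) 0.047 lowz [0.4377 0.2863]
pre side 129 (array([435., 291.]), array([18.2, 17.8]), 6.7) 0.042 lowz [0.4347 0.2962]
both (array([435.6, 291.2]), array([19.4, 19.1]), 4.7)
blue top 260 (array([570.7, -24. ]), array([90.8, 28.3]), 11.0) [0.015 0.02  0.031]
 brass top [402.4 160. ] 128 [ 0.7188 -0.3273  0.0199]
 brass top [364.5 169.2] 150 [ 0.6926 -0.2226  0.0182]
 brass top [306.2 179.5] 10 [ 0.6562 -0.0604  0.0456]
 brass top [267.1 186.6] 14 [0.6373 0.0437 0.0451]
 brass top [388.5 265.2] 10 [ 0.431  -0.2805  0.0249]
 brass top [291.3 281.6] 7 [ 0.3845 -0.0229  0.0131]
cheeks top 138 (array([648.2,  -9.2]), array([30.6, 87.8]), 11.1)
spine top 210 (array([ 507.8, -259. ]), array([94.7, 14.6]), 16.1) [ 0.5077 -0.2585  0.0452]
arm top 850 (array([ 504.6, -251.6]), array([104.3, 213.5]), 79.3)
b
[... 256 characters left out ...]
ide [390.6 185.4] 13 [ 0.4283 -0.2797  0.0206]
 brass side [294.8 186.8] 4 [ 0.7068 -0.1912  0.01  ]
 brass side [300.2 187.6] 16 [ 0.6878 -0.19    0.0108]
 brass side [332.  226.6] 20 [ 0.5374 -0.0224  0.0348]
 brass side [287.5 232.6] 28 [0.6358 0.0451 0.041 ]
 brass side [389.9 248.2] 12 [ 0.3841 -0.0204  0.009 ]
 brass side [322.4 295. ] 7 [0.4962 0.1848 0.0184]
 brass side [327.2 295.2] 8 [0.488  0.1775 0.015 ]
 brass side [335.5 347.5] 24 [0.4361 0.2978 0.0175]
cheeks side 153 (array([646.6,  -8.9]), array([29.6, 91.1]), 11.2)
spine side 145 (array([ 506.8, -257.5]), array([93.4, 20.4]), 20.9) [ 0.5059 -0.2557  0.043 ]
arm side 632 (array([ 501.6, -257.6]), array([156.1,  55.2]), 15.4)
```

```bash
python3 -c "
from h import *
print(go([.497,.174,.12],.908), go([.497,.174,.2],.908))"
```

```text
(array([ 52.49, -68.19,  11.16]), np.float64(-0.491), np.float64(-0.03)) (array([ 52.49, -68.21,   3.16]), np.float64(-0.491), np.float64(-0.03))
```

>>> carry_out(
  motion="7 -9 2 -0.1 1;13 -17 3.1 -0.2 1;18 -23.4 3.1 -0.3 0.6;23 -29.9 3.1 -0.4 0.5;27 -35 3.1 -0.49 0.5;31 -40.3 3.1 -0.49 0.5;35 -45.5 3.1 -0.49 0.5;39 -50.7 3.1 -0.49 0.5;43 -55.9 3.1 -0.49 0.5;47 -61 4 -0.49 0.5;50 -65 6 -0.49 0.5;52.5 -68.2 9 -0.49 0.5;52.5 -68.2 11.2 -0.49 0.5;52.5 -68.2 11.2 -0.49 0.5;52.5 -68.2 11.2 -0.49 0.5;52.5 -68.2 11.2 -0.49 0.5",
  force=30,
)

```text
time: 2.1
tool_pos: [0.4968, 0.1729, 0.1188]
ee_rot: [0.0, 0.899, 0.438, -0.001]
force: [-0.1, -0.9, -0.2]
opening: 0.501
finger_force: 0.0
```

```bash
python3 - <<'E'
from h import *
s=manip.sense(); print(s['time'],s['tool_pos'].round(4),yawof(s['ee_rot']),s['opening'],s['force'].round(1),s['joint_pos'].round(2))
r,d=grab('side')
C=cloud('side',d); P=C[(np.hypot(C[...,0]-.496,C[...,1]-.174)<.025)&(C[...,2]>.008)&(C[...,2]<.06)]; print(len(P),P[:,:2].mean(0), go([.4965,.174,.014],.908))
save('above',cv2.resize(r[200:360,240:440],None,fx=3,fy=3))
E
```

```text
2.1 [0.4968 0.1729 0.1188] 0.9075893945641814 0.5008873600750066 [-0.1 -0.9 -0.2] [-0.3   0.52 -0.17  2.13  0.17  0.5  -1.26]
142 [0.4946878  0.17848053] (array([ 0.16, -0.17, 10.52]), np.float64(-0.002), np.float64(-1.26))
```

View pics/above.png

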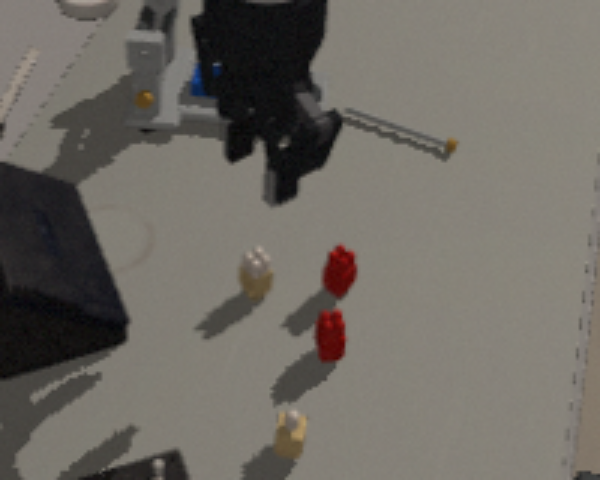

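The gripper hangs open above the molar, which is at crop (256,272). The red pair is clear of the fingers, so I'll descend, grip and lift.

>>> carry_out(
  motion="0.1 -0.1 4 0 0.5;0.1 -0.1 8 0 0.5;0.1 -0.1 10.4 0 0.5;0.1 -0.1 10.4 0 0.5;0.1 -0.1 10.4 0 0.5;0.1 -0.1 10.4 0 0.1;0.1 -0.1 10.4 0 0;0.1 -0.1 10.4 0 0;0.1 -0.1 10.4 0 0;0.1 -0.1 10.4 0 0;0.1 -0.1 10.4 0 0;0.1 -0.1 8 0 0;0.1 -0.1 4 0 0;0.1 -0.1 0 0 0;0.1 -0.1 0 0 0;0.1 -0.1 0 0 0",
  force=30,
)

```text
time: 4.15
tool_pos: [0.497, 0.1744, 0.1193]
ee_rot: [0.0, 0.899, 0.438, -0.0]
force: [-0.3, -0.6, -0.1]
opening: 0.198
finger_force: 30.9
```

```bash
python3 - <<'E'
from h import *
s=manip.sense(); t=s['tool_pos']; print(t.round(4),s['opening'],s['finger_force'])
for n in('top','side'):
    r,d=grab(n); C=cloud(n,d); h=cv2.cvtColor(r,cv2.COLOR_RGB2HSV)
    m=(np.hypot(C[...,0]-t[0],C[...,1]-t[1])<.03)&(abs(C[...,2]-t[2])<.035); 
    w=m&(h[...,2]>90); P=C[w]; print(n,w.sum(),P.mean(0).round(4) if w.sum() else '',P[:,2].min() if w.sum() else '')
print(go([.5973,-.0186,.12],.19))
E
```

```text
[0.497  0.1744 0.1193] 0.1976576683582945 30.938616995554185
top 28 [0.4927 0.1668 0.1295] 0.11404335430669732
side 39 [0.503  0.1768 0.1235] 0.10244229141031418
(array([-8.97, 19.83, -0.17]), np.float64(0.717), np.float64(-1.27))
```

>>> carry_out(
  motion="-1.5 3.5 -0.2 0.15 0;-3 7 -0.2 0.3 0;-4.5 10.5 -0.2 0.45 0;-6 14 -0.2 0.6 0;-7.5 17 -0.2 0.717 0;-9 19.8 -0.2 0.717 0;-9 19.8 2 0.717 0;-9 19.8 3.5 0.717 0;-9 19.8 3.5 0.717 0;-9 19.8 3.5 0.717 0",
)

```text
time: 5.5
tool_pos: [0.5978, -0.0176, 0.0843]
ee_rot: [-0.0, 0.995, 0.095, -0.0]
force: [0.6, 0.3, 0.1]
opening: 0.2
finger_force: 31.0
```

```bash
python3 - <<'E'
from h import *
s=manip.sense(); t=s['tool_pos']; print(t.round(4),yawof(s['ee_rot']),s['opening'],s['finger_force'])
ims=[]
for n in('top','side'):
    r,d=grab(n); C=cloud(n,d); h=cv2.cvtColor(r,cv2.COLOR_RGB2HSV)
    m=(np.hypot(C[...,0]-t[0],C[...,1]-t[1])<.03)&(abs(C[...,2]-t[2])<.035)
    w=m&(h[...,2]>90)&(h[...,1]>40); P=C[w]; f=np.c_[np.cos(.19),np.sin(.19)].ravel(); a=(P[:,:2]-t[:2])@f
    print(n,w.sum(),P.mean(0).round(4),'along x',a.min(),a.max(),'z',P[:,2].min())
    u=proj(n,[[.59,-.02,.05]])[0].astype(int); ims.append(cv2.resize(r[u[1]-40:u[1]+40,u[0]-50:u[0]+50],(500,400),interpolation=cv2.INTER_CUBIC))
save('cell1',np.clip(np.hstack(ims)*1.5,0,255).astype(np.uint8)[:, :1000][:, :, :] if 0 else cv2.resize(np.clip(np.hstack(ims)*1.5,0,255).astype(np.uint8),(800,320)))
E
```

```text
[ 0.5978 -0.0176  0.0843] 0.19078324956029488 0.20028905703670488 30.9518508646579<stdin>:8: RuntimeWarning: Mean of empty slice.
  ret = um.true_divide(
Traceback (most recent call last):
ValueError: zero-size array to reduction operation minimum which has no identity
```

```bash
python3 - <<'E'
from h import *
t=manip.sense()['tool_pos']; n='side'
r,d=grab(n); C=cloud(n,d); h=cv2.cvtColor(r,cv2.COLOR_RGB2HSV)
f=np.array([np.cos(.19),np.sin(.19)]); g=np.array([-f[1],f[0]])
m=(np.hypot(C[...,0]-t[0],C[...,1]-t[1])<.03)&(C[...,2]>.058)&(C[...,2]<.12)
w=m&(h[...,2]>70)&(h[...,1]>50); P=C[w]; print(w.sum())
if w.sum():
    a=(P[:,:2]-t[:2])@f; b=(P[:,:2]-t[:2])@g; print(a.min(),a.max(),b.min(),b.max(),P[:,2].min(),P[:,2].max())
b=(h[...,0]>105)&(h[...,0]<130)&(h[...,1]>120)&(h[...,2]>40)&(abs(C[...,0]-.58)<.1)&(abs(C[...,1]+.02)<.08)
u=proj(n,[[.585,-.02,.05]])[0].astype(int)
save('cell1',np.clip(cv2.resize(r[u[1]-45:u[1]+45,u[0]-60:u[0]+60],(800,600),interpolation=cv2.INTER_CUBIC)*1.6,0,255).astype(np.uint8)); print(u)
E
```

```text
25
-0.010992361217936389 0.005402335796433348 -0.004723937766785213 0.01560435070509157 0.06989277219839903 0.09507669757118387
[314 218]
```

View pics/cell1.png

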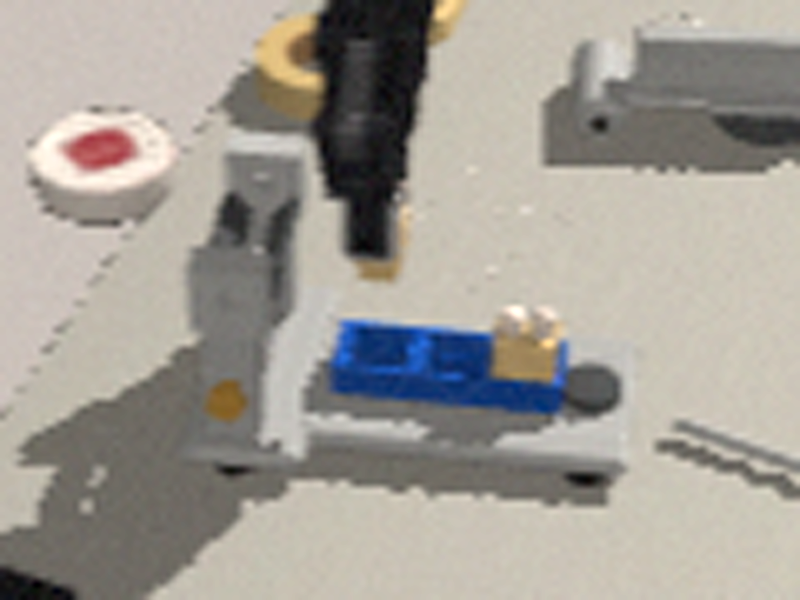

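The side view shows the molar held, its foot at crop (378,270). Below it are the two empty cells, with their mouths at crop (382,350) and (457,355). I'll compare these with where my estimates project.

```bash
python3 - <<'E'
from h import *
t=manip.sense()['tool_pos']; n='side'
f=np.array([np.cos(.19),np.sin(.19)]); g=np.array([-f[1],f[0]])
cr=lambda X:((proj(n,X)-[254,173])*6.667).round(0)
S=np.array([[-1,-1],[1,-1],[1,1],[-1,1]])
def sq(c,h,z): return [np.r_[c+i*h*f+j*h*g,z] for i,j in S]
print('foot',t[2]-.0155,cr(sq(t[:2],.006,t[2]-.0155)).tolist())
print('root10',cr(sq(t[:2],.009,t[2]-.0055)).tolist())
for nm,c in dict(mol=(.5973,-.0186),pre=(.5679,-.0243)).items(): print(nm,cr(sq(np.array(c),.0115,.028)).tolist())
O=np.array([.5826,-.0215])
print('tray outer guess', cr(sq(O,0,.028)).tolist())
for i in(-.0655,.0305): print(cr([np.r_[O+i*f+j*g,.028] for j in(-.0145,.0145)]).tolist())
print('cheek tops',cr([np.r_[O+.066*f+i*.015*f+j*.0445*g,.095] for i,j in S]).tolist())
r,_=load(n); h=cv2.cvtColor(r,cv2.COLOR_RGB2HSV)
v,u=np.nonzero((h[...,0]>105)&(h[...,0]<130)&(h[...,1]>120)&(h[...,2]>40)); k=(abs(u-315)<40)&(abs(v-225)<20)
print('blue px crop', (u[k].min()-254)*6.67,(u[k].max()+1-254)*6.67,(v[k].min()-173)*6.67,(v[k].max()+1-173)*6.67)
E
```

```text
foot 0.06938990506638361 [[388.0, 255.0], [357.0, 253.0], [353.0, 272.0], [384.0, 275.0]]
root10 [[397.0, 231.0], [351.0, 227.0], [344.0, 256.0], [391.0, 260.0]]
mol [[406.0, 329.0], [349.0, 323.0], [340.0, 361.0], [398.0, 367.0]]
pre [[481.0, 336.0], [424.0, 331.0], [416.0, 368.0], [475.0, 374.0]]
tray outer guess [[411.0, 348.0], [411.0, 348.0], [411.0, 348.0], [411.0, 348.0]]
[[580.0, 341.0], [574.0, 389.0]]
[[340.0, 318.0], [328.0, 365.0]]
cheek tops [[299.0, 133.0], [224.0, 126.0], [178.0, 267.0], [258.0, 275.0]]
blue px crop 333.5 566.95 320.15999999999997 413.54
```

Foot, cells and cheeks all project about 8–10 crop px to the left of where they appear. That is a common camera bias, so the foot sits over the cell to about 1 mm. Next I lower it.

>>> carry_out(
  motion="0 0.1 1.5 0 0;0 0.1 3 0 0;0 0.1 3.8 0 0;0 0.1 4.5 0 0;0 0.1 5 0 0;0 0.1 5.2 0 0;0 0.1 5.2 0 0",
)

```text
time: 6.48
tool_pos: [0.5978, -0.0193, 0.0327]
ee_rot: [0.0, 0.996, 0.095, -0.0]
force: [-0.7, -0.4, 1.8]
opening: 0.197
finger_force: 31.2
```

>>> carry_out(
  motion="0 0 0 0 0.3;0 0 0 0 0.4;0 0 0 0 0.4;0 0 -2 0 0.4;0 0 -5 0 0.4;0 0 -8 0 0.4;0 0 -10 0 0.4;0 5 -11 0 0.5;0 5 -11 0 0.5",
)

```text
time: 7.6
tool_pos: [0.6089, -0.0743, 0.1451]
ee_rot: [0.002, 0.996, 0.091, 0.002]
force: [0.5, 0.3, 1.2]
opening: 0.5
finger_force: 0.0
```

```bash
python3 - <<'E'
from h import *
r,d=grab('side'); C=cloud('side',d); f=np.array([np.cos(.19),np.sin(.19)]); g=np.array([-f[1],f[0]])
u=proj('side',[[.585,-.02,.05]])[0].astype(int)
save('cell2',np.clip(cv2.resize(r[u[1]-45:u[1]+45,u[0]-60:u[0]+60],(640,480),interpolation=cv2.INTER_CUBIC)*1.6,0,255).astype(np.uint8))
P=C[(abs(C[...,0]-.597)<.025)&(abs(C[...,1]+.0186)<.022)&(C[...,2]>.031)&(C[...,2]<.075)]
print(len(P),P[:,2].max(),[(np.percentile((P[:,:2]-[.5973,-.0186])@k,[2,98])).round(4) for k in(f,g)])
print(go([.4355,.291,.15],.08),go([.4355,.291,.015],.08))
E
```

```text
79 0.058035145087020915 [array([-0.0101,  0.0068]), array([-0.0058,  0.0114])]
(array([-10.29, -38.79,  -0.68]), np.float64(0.105), np.float64(-1.35)) (array([-10.32, -38.82,  12.82]), np.float64(0.105), np.float64(-1.35))
```

View pics/cell2.png

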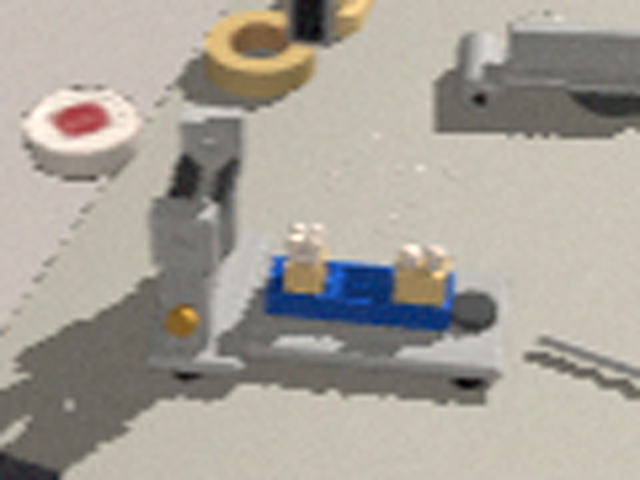

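The molar stands upright in the hinge-side cell at (303,262), with its top at z 58 mm as it should be. Next is the premolar.

>>> carry_out(
  motion="-1.3 -5 -1 0.1 0.5;-2.6 -10 -1 0.1 0.5;-3.9 -15 -1 0.1 0.5;-5.2 -20 -1 0.1 0.5;-6.5 -25 -1 0.1 0.5;-7.8 -30 1 0.1 0.5;-9.1 -35 4 0.1 0.5;-10.3 -38.8 6 0.1 0.5;-10.3 -38.8 6 0.1 0.5;-10.3 -38.8 6 0.1 0.5",
)

```text
time: 8.9
tool_pos: [0.4326, 0.2934, 0.0826]
ee_rot: [0.0, 0.999, 0.045, -0.0]
force: [-0.2, 0.2, -0.1]
opening: 0.498
finger_force: 0.0
```

```bash
python3 - <<'E'
from h import *
s=manip.sense(); print(s['tool_pos'],yawof(s['ee_rot'])); print(go([.4355,.291,.0148],.08))
r,d=grab('side'); C=cloud('side',d); P=C[(np.hypot(C[...,0]-.436,C[...,1]-.291)<.02)&(C[...,2]>.008)&(C[...,2]<.05)]; print(len(P),P.mean(0),cv2.minAreaRect((P[:,:2]*1000).astype(np.float32)))
E
```

```text
[0.43261853 0.29342528 0.08258988] 0.090881854658366
(array([0.27, 0.27, 6.78]), np.float64(0.011), np.float64(-2.11))
109 [0.43415236 0.29569885 0.02401006] ((434.9146728515625, 292.6819763183594), (18.687057495117188, 14.03337574005127), 10.2451753616333)
```

>>> carry_out(
  motion="0.3 0.2 3 0 0.5;0.3 0.2 5.5 0 0.5;0.3 0.2 6.8 0 0.5;0.3 0.2 6.8 0 0.5;0.3 0.2 6.8 0 0.2;0.3 0.2 6.8 0 0;0.3 0.2 6.8 0 0;0.3 0.2 6.8 0 0;0.3 0.2 6.8 0 0;0.3 0.2 6.8 0 0;0.3 0.2 4 0 0;0.3 0.2 0 0 0;0.3 0.2 -3 0 0;0.3 0.2 -3 0 0;0.3 0.2 -3 0 0",
)

```text
time: 10.82
tool_pos: [0.4356, 0.2914, 0.1119]
ee_rot: [0.0, 0.999, 0.045, -0.0]
force: [-0.5, 0.2, 0.1]
opening: 0.205
finger_force: 31.6
```

```bash
python3 - <<'E'
from h import *
s=manip.sense(); print(s['tool_pos'],yawof(s['ee_rot'])); print(go([.5679,-.0248,.115],.19),go([.5679,-.0248,.084],.19))
E
```

```text
[0.4355961  0.2913525  0.11192544] 0.09013920886562297
(array([10.33, 32.68, -0.31]), np.float64(-0.1), np.float64(-2.1)) (array([10.33, 32.68,  2.79]), np.float64(-0.1), np.float64(-2.1))
```

>>> carry_out(
  motion="1.6 5 -0.3 -0.05 0;3.2 10 -0.3 -0.1 0;4.8 15 -0.3 -0.1 0;6.4 20 -0.3 -0.1 0;8 25 -0.3 -0.1 0;9.5 30 -0.3 -0.1 0;10.3 32.7 -0.3 -0.1 0;10.3 32.7 1.5 -0.1 0;10.3 32.7 2.8 -0.1 0;10.3 32.7 2.8 -0.1 0;10.3 32.7 2.8 -0.1 0",
)

```text
time: 12.2
tool_pos: [0.5676, -0.0234, 0.0839]
ee_rot: [-0.0, 0.995, 0.096, -0.0]
force: [-0.3, -0.0, 0.3]
opening: 0.199
finger_force: 31.6
```

```bash
python3 - <<'E'
from h import *
s=manip.sense(); t=s['tool_pos']; print(t,yawof(s['ee_rot'])); print(go([.5679,-.0248,.0325],.19))
n='side'; r,d=grab(n); C=cloud(n,d)
f=np.array([np.cos(.19),np.sin(.19)]); g=np.array([-f[1],f[0]])
cr=lambda X:((proj(n,X)+.5-[254,173])*6.667).round(0)
S=np.array([[-1,-1],[1,-1],[1,1],[-1,1]])
sq=lambda c,h,z:[np.r_[c+i*h*f+j*h*g,z] for i,j in S]
print('foot',cr(sq(t[:2],.006,t[2]-.0145)).tolist()); print('cell',cr(sq(np.array([.5679,-.0243]),.0115,.028)).tolist())
save('cell3',np.clip(cv2.resize(r[173:263,254:374],(800,600),interpolation=cv2.INTER_CUBIC)*1.6,0,255).astype(np.uint8))
E
```

```text
[ 0.5676438  -0.02336037  0.08393148] 0.19218605690408497
(array([0.  , 0.15, 5.14]), np.float64(0.002), np.float64(-1.46))
foot [[472.0, 267.0], [441.0, 264.0], [437.0, 283.0], [468.0, 286.0]]
cell [[485.0, 339.0], [427.0, 334.0], [419.0, 372.0], [478.0, 377.0]]
```

View pics/cell3.png

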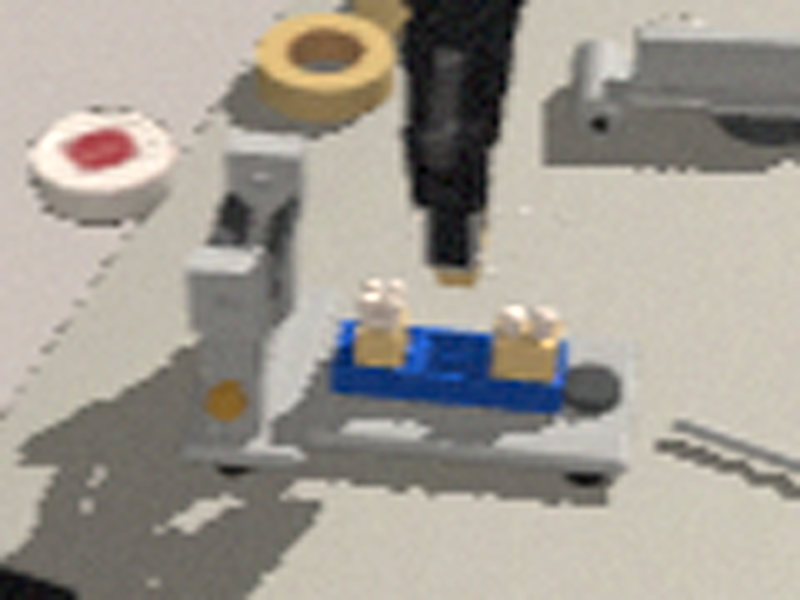

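The premolar's foot at crop (458,280) is over the empty cell at (458,357). I'll lower and release it.

>>> carry_out(
  motion="0 0.1 1.5 0 0;0 0.1 3 0 0;0 0.1 3.8 0 0;0 0.1 4.5 0 0;0 0.1 5 0 0;0 0.1 5.15 0 0;0 0.1 5.15 0 0;0 0.1 5.15 0 0.3;0 0.1 5.15 0 0.4;0 0.1 5.15 0 0.4;0 0.1 3 0 0.4;0 0.1 0 0 0.4;0 0.1 -3 0 0.4;0 0.1 -5 0 0.4;0 4 -7 0 0.4;0 8 -7 0 0.6;0 8 -7 0 0.8;0 8 -7 0 0.8",
)

```text
time: 14.5
tool_pos: [0.5827, -0.1029, 0.1541]
ee_rot: [-0.0, 0.996, 0.095, -0.0]
force: [0.2, 0.7, 1.3]
opening: 0.798
finger_force: 0.0
```

```bash
python3 - <<'E'
from h import *
f=np.array([np.cos(.19),np.sin(.19)]); g=np.array([-f[1],f[0]])
for n in('side','top'):
    r,d=grab(n); C=cloud(n,d)
    for c in([.5973,-.0186],[.5679,-.0243]):
        e=C[...,:2]-c; P=C[(abs(e@f)<.0145)&(abs(e@g)<.016)&(C[...,2]>.034)&(C[...,2]<.075)]
        if len(P): print(n,len(P),P[:,2].max(),[(np.percentile((P[:,:2]-c)@k,[2,98])).round(4) for k in(f,g)])
    m=(C[...,2]>.036)&(C[...,2]<.055)&(abs(C[...,0]-.5)<.1)&(abs(C[...,1]+.25)<.08); Q=C[m][:,:2]
    print('spine',n,cv2.minAreaRect((Q*1000).astype(np.float32)))
    if len(Q):
        q=Q-Q.mean(0); w=np.linalg.svd(q,full_matrices=False)[2][0]; print(np.arctan(w[1]/w[0]),Q.mean(0))
    h=C[(C[...,2]>.014)&(C[...,2]<.032)&(abs(C[...,0]-.575)<.03)&(abs(C[...,1]+.238)<.045)]; print('barrel',len(h),cv2.minAreaRect((h[:,:2]*1000).astype(np.float32)))
    if n=='side': save('both',cv2.resize(r[160:260,250:410],(800,500),interpolation=cv2.INTER_CUBIC))
print(go([.51,-.25,.14],.28))
E
```

```text
side 73 0.058753608733654705 [array([-0.01  ,  0.0064]), array([-0.0061,  0.0105])]
side 58 0.05821696877675939 [array([-0.0095,  0.0081]), array([-0.0083,  0.0085])]
spine side ((506.86102294921875, -258.1178894042969), (94.077880859375, 16.31461524963379), 16.090906143188477)
0.28990191669673065 [ 0.50643314 -0.25655402]
barrel 108 ((562.1112060546875, -241.43862915039062), (30.538423538208008, 55.11640548706055), 15.609848022460938)
top 45 0.060266402821566 [array([-0.0084,  0.0074]), array([-0.0062,  0.0089])]
top 52 0.060057723971009204 [array([-0.0141,  0.0093]), array([-0.0098,  0.0067])]
spine top ((507.9255676269531, -259.1192321777344), (94.85172271728516, 14.989607810974121), 15.899174690246582)
0.272590800748891 [ 0.50757738 -0.25847682]
barrel 207 ((564.346923828125, -240.73536682128906), (38.62375259399414, 54.827510833740234), 1.5764137506484985)
(array([-9.97, 13.17,  1.39]), np.float64(-0.088), np.float64(-1.32))
```

View pics/both.png

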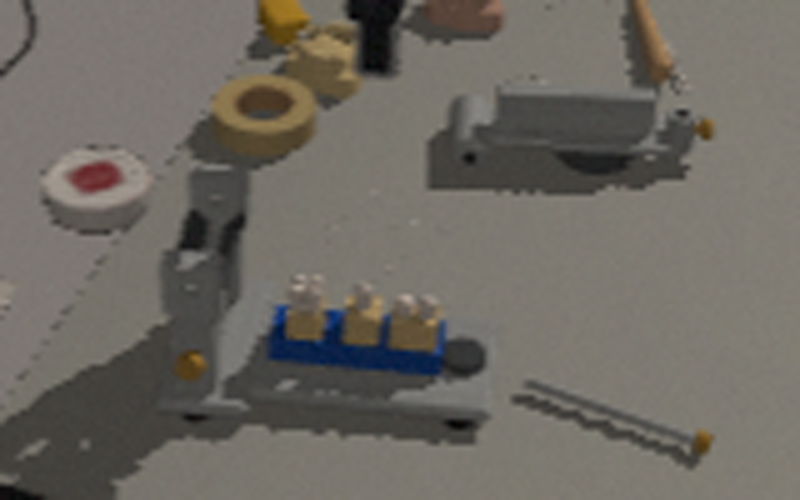

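Both dies stand upright in their cells at (305,310) and (362,315), tops at about z 58 mm. The upper arm still lies undisturbed, with its barrel end at (465,125). I'll go to its spine.

```bash
python3 -c "
from h import *
print(go([.517,-.2557,.1],.279))"
```

```text
(array([-9.39, 13.87,  5.39]), np.float64(-0.087), np.float64(-1.32))
```

>>> carry_out(
  motion="-3 4.5 0 -0.09 0.8;-6 9 2 -0.09 0.8;-9.4 13.9 4 -0.09 0.8;-9.4 13.9 5.4 -0.09 0.8;-9.4 13.9 5.4 -0.09 0.8;-9.4 13.9 5.4 -0.09 0.8",
  force=80,
)

```text
time: 15.35
tool_pos: [0.5187, -0.2551, 0.1007]
ee_rot: [-0.0, 0.99, 0.142, 0.001]
force: [1.4, 0.4, 0.1]
opening: 0.799
finger_force: 0.0
```

```bash
python3 -c "
from h import *
print(go([.517,-.2557,.024],.279),manip.sense()['tool_pos'])"
```

```text
(array([-0.19,  0.01,  7.67]), np.float64(0.005), np.float64(-0.98)) [ 0.51870231 -0.25511101  0.10066124]
```

>>> carry_out(
  motion="-0.1 0 4 0 0.6;-0.1 0 6.5 0 0.6;-0.1 0 7.6 0 0.6;-0.1 0 7.6 0 0.4;-0.1 0 7.6 0 0.2;-0.1 0 7.6 0 0;-0.1 0 7.6 0 0;-0.1 0 7.6 0 0;-0.1 0 7.6 0 0;-0.1 0 7.6 0 0;-0.1 0 7.6 0 0;-0.1 0 7.6 0 0",
  force=80,
)

```text
time: 16.85
tool_pos: [0.5172, -0.2581, 0.0256]
ee_rot: [0.0, 0.99, 0.14, 0.001]
force: [0.2, 1.8, 6.1]
opening: 0.142
finger_force: 79.5
```

>>> carry_out(
  motion="0 0 -2 0 0;0 0 -5 0 0;0 0 -8 0 0;0 0 -11 0 0;0 0 -13 0 0;0 0 -13 0 0;0 0 -13 0 0",
)

```text
time: 17.73
tool_pos: [0.5152, -0.2578, 0.1535]
ee_rot: [-0.0, 0.99, 0.139, -0.001]
force: [0.1, -0.5, -3.1]
opening: 0.142
finger_force: 78.4
```

```bash
python3 - <<'E'
from h import *
s=manip.sense(); t=s['tool_pos']; print(t,yawof(s['ee_rot']),s['force'],s['moment'].round(2),s['opening'],s['finger_force'])
# target: barrel over hinge (.6474,-.009); arm yaw .19; TCP at arm x a from barrel
f=np.array([np.cos(.19),np.sin(.19)]); 
for a in (.056,): print(go(np.r_[np.array([.6474,-.009])-a*f,.15],.19))
E
```

```text
[ 0.51519966 -0.25777768  0.15345082] 0.27962772614088893 [ 0.08608503 -0.4537533  -3.0876123 ] [ 0.03  0.01 -0.01] 0.1416122873366488 78.4269118309021
(array([ 14.  , -20.76,   0.35]), np.float64(0.09), np.float64(-0.97))
```

>>> carry_out(
  motion="2.5 -3.7 0 0.03 0;5 -7.4 0 0.06 0;7.5 -11.1 0 0.09 0;10 -14.8 0 0.09 0;12.5 -18.5 0 0.09 0;14 -20.8 0 0.09 0;14 -20.8 0 0.09 0;14 -20.8 0 0.09 0;14 -20.8 0 0.09 0",
)

```text
time: 18.85
tool_pos: [0.5924, -0.0215, 0.1537]
ee_rot: [0.0, 0.996, 0.093, -0.001]
force: [-0.2, -0.1, -2.0]
opening: 0.144
finger_force: 78.5
```

```bash
python3 - <<'E'
from h import *
s=manip.sense(); t=s['tool_pos']; print(t,yawof(s['ee_rot']))
f=np.array([np.cos(.19),np.sin(.19)]); g=np.array([-f[1],f[0]])
ims=[]
for n in('top','side'):
    r,d=grab(n); C=cloud(n,d); e=C[...,:2]-[.6474,-.009]; a=e@f; b=e@g; z=C[...,2]
    m=(abs(a)<.03)&(abs(b)<.07)&(z>.115)&(z<.17); P=C[m]; print(n,'barrel',m.sum())
    if m.sum(): print('  a',np.percentile(a[m],[1,50,99]).round(4),'b',np.percentile(b[m],[1,99]).round(4),'z',np.percentile(z[m],[1,99]).round(4),cv2.minAreaRect((P[:,:2]*1000).astype(np.float32)))
    m=(abs(a)<.03)&(abs(b)<.06)&(z>.082)&(z<.105); print('  cheek',m.sum(),np.percentile(a[m],[1,99]).round(4),np.percentile(b[m],[1,99]).round(4))
    u=proj(n,[[.63,-.012,.11]])[0].astype(int); ims.append(cv2.resize(r[u[1]-38:u[1]+38,u[0]-50:u[0]+50],(400,304),interpolation=cv2.INTER_CUBIC)); print(u)
save('hinge',np.clip(np.hstack(ims)*1.6,0,255).astype(np.uint8))
E
```

```text
[ 0.59237785 -0.02151132  0.15370293] 0.18711242143822296
top barrel 0Traceback (most recent call last):
  File "<stdin>", line 9, in <module>
    return _quantile_unchecked(
        a, q, axis, out, overwrite_input, method, keepdims, weights)
    return _ureduce(a,
                    func=_quantile_ureduce_func,
    ...<5 lines>...
                    overwrite_input=overwrite_input,
                    method=method)
    r = func(a, **kwargs)
    result = _quantile(arr,
                       quantiles=q,
    ...<2 lines>...
                       out=out,
                       weights=wgt)
    slices_having_nans = np.isnan(arr[-1, ...])
                                  ~~~^^^^^^^^^
IndexError: index -1 is out of bounds for axis 0 with size 0
```

```bash
python3 - <<'E'
from h import *
f=np.array([np.cos(.19),np.sin(.19)]); g=np.array([-f[1],f[0]])
for n in('side','top'):
    r,d=grab(n); C=cloud(n,d); e=C[...,:2]-[.6474,-.009]; a=e@f; b=e@g; z=C[...,2]
    if n=='top': print('top visible near', ((abs(a)<.15)&(abs(b)<.06)&(z>.02)&(z<.16)).sum())
    for nm,m in dict(barrel=(abs(a)<.022)&(abs(b)<.06)&(z>.113)&(z<.165),cheekp=(abs(a)<.03)&(b>.02)&(b<.06)&(z>.088)&(z<.105),cheekn=(abs(a)<.03)&(b<-.02)&(b>-.06)&(z>.088)&(z<.105),spine=(a<-.025)&(a>-.14)&(abs(b)<.025)&(z>.15)&(z<.185)).items():
        if m.sum()<3: continue
        P=C[m]; rc=cv2.minAreaRect((np.c_[a[m],b[m]]*1000).astype(np.float32))
        print(n,nm,m.sum(),'a',np.percentile(a[m],[1,99]).round(4),'b',np.percentile(b[m],[1,99]).round(4),'z',np.percentile(z[m],[1,99]).round(4),np.round(rc[0],1),np.round(rc[1],1),round(rc[2],1))
r,_=load('side'); u=proj('side',[[.6,-.015,.10]])[0].astype(int); print(u)
save('hinge',np.clip(cv2.resize(r[u[1]-45:u[1]+45,u[0]-60:u[0]+60],(800,600),interpolation=cv2.INTER_CUBIC)*1.6,0,255).astype(np.uint8))
E
```

```text
side barrel 178 a [-0.0209  0.0071] b [-0.025   0.0276] z [0.1318 0.1595] [-7.3  1.3] [53.8 29.5] 89.2
side cheekp 68 a [-0.016   0.0138] b [0.0283 0.0445] z [0.0884 0.0967] [-0.7 36.4] [16.3 30.9] 89.8
side cheekn 32 a [-0.0154  0.01  ] b [-0.0454 -0.0279] z [0.0885 0.0958] [ -1.1 -34.8] [31.7 16. ] 11.9
side spine 434 a [-0.1377 -0.0268] b [-0.0082  0.0191] z [0.1504 0.183 ] [-81.6   1.5] [113.6  29.7] 8.9
top visible near 7
[308 203]
```

View pics/hinge.png

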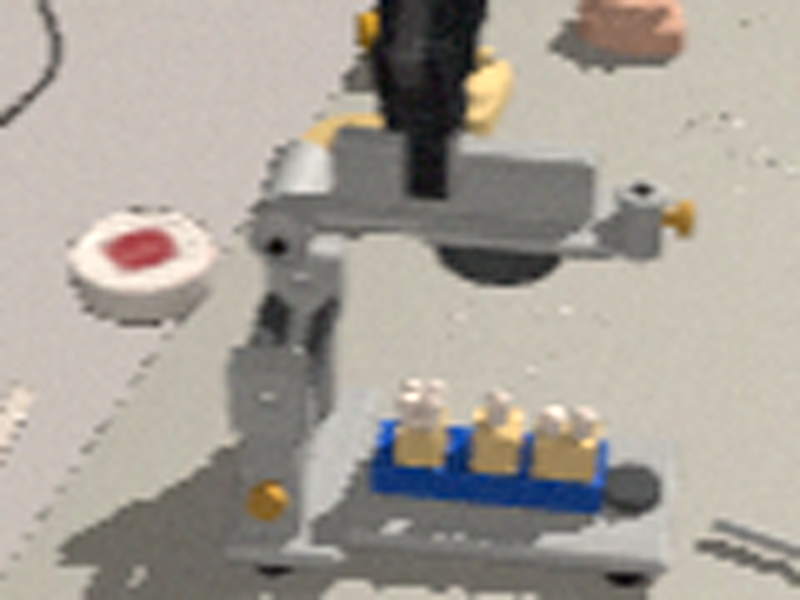

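The arm is held level over the tray: barrel end with its pin hole at crop (278,243), near cheek top at (270,350), dies clear below. I'll measure the barrel offset relative to the cheeks in this same view.

```bash
cat > m.py <<'E'
from h import *
f=np.array([np.cos(.19),np.sin(.19)]); g=np.array([-f[1],f[0]]); H=np.array([.6474,-.009])
def measure(new=True):
    n='side'; r,d=grab(n) if new else load(n); C=cloud(n,d); e=C[...,:2]-H; a=e@f; b=e@g; z=C[...,2]
    t=manip.sense()['tool_pos']; za=t[2]-.0256   # arm underside
    m=(a<-.02)&(a>-.12)&(z>za+.024)&(z<za+.041)&(b>-.002)&(b<.013)&((abs(a-(t[:2]-H)@f)>.02))
    p=np.polyfit(a[m],b[m],1); res=b[m]-np.polyval(p,a[m]); k=abs(res)<.003; p=np.polyfit(a[m][k],b[m][k],1)
    print('spine face',m.sum(),k.sum(),'slope',p[0].round(4),'b at -.066',np.polyval(p,-.066).round(4),'at 0',p[1].round(4))
    # barrel surface: circle fit in (a,z) for |b|<.022
    m=(a>-.02)&(a<.03)&(abs(b)<.022)&(z>za-.003)&(z<za+.03); A=np.c_[2*a[m],2*z[m]]; 
    from scipy.optimize import least_squares
    F=lambda q:np.hypot(a[m]-q[0],z[m]-q[1])-.012
    q=least_squares(F,[0,za+.012],loss='soft_l1',f_scale=.001).x; print('barrel fit',m.sum(),'a',q[0].round(4),'z',q[1].round(4),'exp z',(za+.012).round(4),'rms',np.sqrt(np.mean(F(q)**2)).round(4))
    m=(np.hypot(a-q[0],z-q[1])<.011)&(b>.015)&(b<.04); print('end face b',m.sum(),np.percentile(b[m],[10,50,90]).round(4))
    # hole: darkest centroid
    u=proj(n,[np.r_[H+q[0]*f+.028*g,q[1]]])[0].round().astype(int); G=r[u[1]-4:u[1]+6,u[0]-4:u[0]+6].mean(2); w=np.clip(60-G,0,None)
    if w.sum()>0:
        vv,uu=np.mgrid[u[1]-4:u[1]+6,u[0]-4:u[0]+6]; c=[(uu*w).sum()/w.sum(),(vv*w).sum()/w.sum()]
        print('hole px',np.round(c,1),ray(n,c,.028),G.min())
    m=(abs(a)<.03)&(b>.02)&(b<.06)&(z>.085)&(z<.105); print('cheek+ a',np.percentile(a[m],[3,97]).round(4),'b',np.percentile(b[m],[3,97]).round(4),'ztop',np.percentile(z[m],95).round(4))
    return C,r
def ray(n,c,bb):
    m,_=K(n); R=np.array(m['R']); o=-R.T@np.array(m['t']); d=(rays(n,c)@R)[0]; s=(bb-(o[:2]-H)@g)/(d[:2]@g); X=o+s*d; return ((X[:2]-H)@f).round(4),X[2].round(4)
E
python3 - <<'E'
from m import *
measure(False)
c=np.array([268,397])/6.667+[248,158]-.5; print('cheek hole',ray('side',c,.044))
for c in([234,350],[307,352]): print('cheek outer top corners?',ray('side',np.array(c)/6.667+[248,158]-.5,.044))
E
```

```text
spine face 139 132 slope -0.0064 b at -.066 0.0053 at 0 0.0048
barrel fit 116 a -0.0038 z 0.1397 exp z 0.1406 rms 0.0018
end face b 55 [0.0216 0.0249 0.027 ]
hole px [289.  194.6] (np.float64(-0.004), np.float64(0.141)) 8.0
cheek+ a [-0.0154  0.0126] b [0.029  0.0444] ztop 0.0957
cheek hole (np.float64(-0.0021), np.float64(0.084))
cheek outer top corners? (np.float64(0.0099), np.float64(0.1048))
cheek outer top corners? (np.float64(-0.0172), np.float64(0.107))
```

>>> carry_out(
  motion="0.17 -0.17 1 0 0;0.17 -0.17 2 0 0;0.17 -0.17 3 0 0;0.17 -0.17 3.5 0 0;0.17 -0.17 3.5 0 0;0.17 -0.17 3.5 0 0",
)

```text
time: 19.75
tool_pos: [0.5949, -0.0174, 0.1195]
ee_rot: [0.0, 0.995, 0.095, 0.0]
force: [0.3, 0.2, -2.2]
opening: 0.142
finger_force: 78.5
```

```bash
python3 - <<'E'
from m import *
s=manip.sense(); t=s['tool_pos']; print(t,(t[:2]-H)@f,(t[:2]-H)@g,s['force'].round(2),s['moment'].round(2),yawof(s['ee_rot']))
measure()
E
```

```text
[ 0.59485479 -0.01742333  0.11945358] -0.05319043870761914 0.0016518885573148165 [ 0.32  0.2  -2.22] [ 0.02 -0.09 -0.07] 0.1898080255462475
spine face 119 118 slope 0.0062 b at -.066 0.0086 at 0 0.0091
barrel fit 119 a -0.0015 z 0.1053 exp z 0.106 rms 0.0033
end face b 64 [0.022  0.0289 0.031 ]
hole px [287.9 207. ] (np.float64(0.0), np.float64(0.1028)) 11.666666666666666
cheek+ a [-0.0154  0.0125] b [0.0269 0.0442] ztop 0.1025
```

>>> carry_out(
  motion="-0.07 0.15 0.4 0 0;-0.07 0.15 0.8 0 0;-0.07 0.15 1.0 0 0;-0.07 0.15 1.3 0 0;-0.07 0.15 1.3 0 0;-0.07 0.15 1.3 0 0",
)

```text
time: 20.55
tool_pos: [0.5942, -0.019, 0.1063]
ee_rot: [-0.0, 0.995, 0.095, 0.0]
force: [-0.1, -0.0, -1.9]
opening: 0.144
finger_force: 78.5
```

```bash
python3 - <<'E'
from m import *
s=manip.sense(); t=s['tool_pos']; print(t,(t[:2]-H)@f,(t[:2]-H)@g,s['force'].round(2),s['moment'].round(2),yawof(s['ee_rot']))
measure()
E
```

```text
[ 0.59424138 -0.0190252   0.10627931] -0.05409533730252682 0.00019469271189627427 [-0.07 -0.01 -1.86] [-0.01  0.01 -0.08] 0.18982378562426824
spine face 119 116 slope -0.0003 b at -.066 0.0072 at 0 0.0072
barrel fit 117 a -0.0025 z 0.0919 exp z 0.0928 rms 0.0025
end face b 53 [0.0251 0.0291 0.0375]
hole px [291.8 210.1] (np.float64(-0.0095), np.float64(0.0943)) 46.0
cheek+ a [-0.0153  0.0123] b [0.0217 0.0445] ztop 0.1027
```

>>> carry_out(
  motion="0 0 0.3 0 0;0 0 0.6 0 0;0 0 0.8 0 0;0 0 0.9 0 0;0 0 0.9 0 0",
)

```text
time: 21.22
tool_pos: [0.5941, -0.019, 0.0972]
ee_rot: [-0.0, 0.995, 0.095, -0.0]
force: [-0.1, 0.2, -1.5]
opening: 0.14
finger_force: 78.5
```

>>> carry_out(
  motion="0 0 0.1 0 0;0 0 0.1 0 0;0 0 0.2 0 0;0 0 0.2 0 0",
)

```text
time: 21.72
tool_pos: [0.5941, -0.019, 0.0952]
ee_rot: [0.0, 0.995, 0.095, -0.0]
force: [-0.4, -0.8, -2.0]
opening: 0.142
finger_force: 78.5
```

>>> carry_out(
  motion="0 0 0.1 0 0;0 0 0.1 0 0;0 0 0.1 0 0",
)

```text
time: 22.1
tool_pos: [0.5943, -0.019, 0.0943]
ee_rot: [0.0, 0.995, 0.095, 0.0]
force: [1.1, 0.5, -3.2]
opening: 0.143
finger_force: 78.5
```

>>> carry_out(
  motion="0 0 0.1 0 0;0 0 0.1 0 0;0 0 0.1 0 0",
)

```text
time: 22.48
tool_pos: [0.5946, -0.019, 0.0936]
ee_rot: [0.0, 0.995, 0.095, 0.0]
force: [0.1, 0.3, 1.8]
opening: 0.146
finger_force: 79.0
```

>>> carry_out(
  motion="0 0 0.1 0 0;0 0 0.1 0 0;0 0 0.1 0 0",
)

```text
time: 22.85
tool_pos: [0.5945, -0.0191, 0.0932]
ee_rot: [0.0, 0.995, 0.095, 0.0]
force: [-2.1, 0.1, 6.7]
opening: 0.147
finger_force: 79.9
```

```bash
python3 - <<'E'
from m import *
s=manip.sense(); t=s['tool_pos']; print(t,s['ee_rot'].round(4),(t[:2]-H)@f,(t[:2]-H)@g,s['force'].round(2),s['moment'].round(2))
r,d=grab('side'); C=cloud('side',d); e=C[...,:2]-H; a=e@f; b=e@g; z=C[...,2]
# spine top edge slope (pitch) : top band of the spine
za=t[2]-.0256
m=(a>-.115)&(a<-.02)&(b>-.008)&(b<.012)&(z>za+.02)&(z<za+.05)&(abs(a+.054)>.024)
bins=np.round(a[m],2); print([(x.round(2),z[m][bins==x].max().round(4)) for x in np.unique(bins)])
m2=(a>-.12)&(a<-.02)&(b>.008)&(b<.022)&(z>za+.010)&(z<za+.024); p=np.polyfit(a[m2],z[m2],1); print('plate',m2.sum(),p.round(4),'exp',za+.019)
k=m&(z<za+.041); q=np.polyfit(a[k],b[k],1); print('spine face',q.round(4))
save('final',np.clip(cv2.resize(r[158:248,248:368],(800,600),interpolation=cv2.INTER_CUBIC)*1.6,0,255).astype(np.uint8))
E
```

```text
[ 0.59452414 -0.01908966  0.09321743] [1.000e-04 9.955e-01 9.480e-02 5.000e-04] -0.05382984172574943 7.798938781846425e-05 [-2.07  0.13  6.71] [0.07 0.   0.05]
[(np.float64(-0.11), np.float64(0.1126)), (np.float64(-0.1), np.float64(0.1133)), (np.float64(-0.09), np.float64(0.1136)), (np.float64(-0.08), np.float64(0.1132)), (np.float64(-0.03), np.float64(0.1139)), (np.float64(-0.02), np.float64(0.1125))]
plate 179 [0.0097 0.0852] exp 0.08661742503676668
spine face [0.0058 0.0075]
```

View pics/final.png

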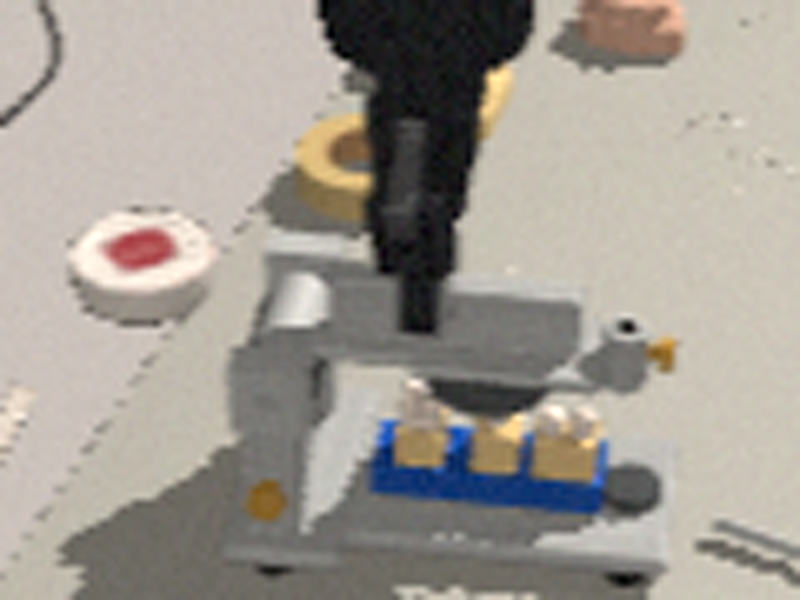

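The barrel is seated in the vee between the cheeks, with its visible part at crop (300,300). The arm is level, spine top at 113 mm as expected. The dies stand clear below the plate, and the push on the frame is about 9 N. I'm handing in.

```bash
python3 -c "
from cell import manip
print(manip.job_done())"
```

```text
the job is handed in; nothing more can be done
None
```

I handed the job in at about 23 s with no verdict returned: both dies stand upright in their cells, and the gripper still holds the upper arm level with its barrel in the vee on the hinge line, pressing with about 9 N, clear of the dies and ready for the pin.

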